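Dial open the attic strongbox

TASK

Unlock the strongbox: grip the dial on its lid, turn it left (anticlockwise) to 10 and pause, right (clockwise) to 2 and pause, then left to 12 and slowly on past it, pressing the knob down only lightly to feel for the place where it drops in. With the knob held all the way in, turn on to the left until the latch arm has swung fully out of its keeper, then let the knob spring up and take the hand away. Never force the knob against the lock, and leave the things on its lid standing where they are.

Things in the scene. Friction and masses are not known exactly. Their poses are not given: they have to be found in the camera images.
- chest: grey steel strongbox, 268 x 368 mm, 150 mm high, fixed to the table; origin at the centre of its underside, z up, y along its long side. The dial's axis is vertical through its point (0, -90 mm)
- collar (a point): centre of the top of the dark steel collar round the dial (radius 52 mm, 164 mm above the table), fixed to the lid. It bears 12 white marks like a clock's hours, 30 degrees apart: 12 is the double mark, then 1, 2, 3 ... follow clockwise seen from above
- twelve (a point): the double mark for 12 on the collar, 43 mm from the dial axis, towards the strongbox's +x
- knob: the dial's black knob: a round skirt (radius 32 mm, 176 to 182 mm above the table when up) with a white nose that points at a mark, and on it an upright grip bar 56 mm long, 14 mm wide, 28 mm high (182 to 210 mm above the table). Origin on the dial axis, 150 mm above the table when up; x along the bar to the nose, z up. It turns (friction 0.03 N m) and can be pressed down 11 mm
- knob_grip (a point): point on the dial axis inside the grip bar, 4 mm below its top (206 mm above the table when up): a good TCP point for a grasp from above across the bar; the fingertips then reach just above the skirt
- dial (a joint): angle of the dial in rad, clockwise (right) positive: 0 with the nose at 12, 1.047 at 2, -1.047 at 10; 0.524 per mark; hard stops at -2 and 2
- press (a joint): how far the knob is pressed down, m: 0 up, 0.011 fully in. A return spring pushes up with 2.3 N at the top and 5 N fully in (weight taken off) and lifts the knob when let go
- pin_tip (a point): flat end of the steel pin (6 mm thick, hidden) under the knob, 20 mm from the axis below the nose. Off the gate it meets a hidden sprung plate after 2 mm of press; the plate yields 3 mm more (1 N at first, plus 2.5 N per mm), then is solid. Over 25 N between knob and lock, pressing or turning, harms it
- latch (a joint): angle of the flat steel latch arm that turns about the dial axis under the collar, rad: 0 locked, its end under the keeper; grows anticlockwise, 0.8 (46 degrees) fully open, a hard stop. With the pin in the gate, turning the dial left first takes up play (up to 0.2 rad), then carries the latch along against a steady 0.05 to 0.1 N m. It stays where it is left; only the knob moves it
- latch_tip (a point): free end of the latch arm (22 mm wide, 5 mm thick), 115 mm from the dial axis, just above the lid
- keeper (a point): middle of the hook-shaped steel keeper on the strongbox's -y edge, 103 mm from the dial axis (the line from the collar's centre to here is the box's -y). The latch leaves it towards the box's +x
- lock (a point): the lock inside, at the lid's height on the dial axis: a hidden sprung plate whose gate, a hole 8 mm wide, lies 8 to 43 degrees left of 12, different each time. With the knob held about 4 mm down while turning left, the push back drops by about 3 N as the pin comes over the gate; the knob then goes fully in, pressed lightly
- tin: bystander: brass tin on the lid, 60 mm across, 45 mm high; origin under its centre
- jar: bystander: glass jar on the lid, 48 mm across, 60 mm high; origin under its centre
- candlestick: bystander: brass candlestick on the lid, 56 mm across, 60 mm high; origin under its centre

How it is judged (in metres and radians):
On the way, in this order (a step that is already met when the one before it is completed fails the run):
1. the dial is turned left to 10 and stands there (value of joint dial between -1.167 and -0.927 rad), for 0.3 s.
2. the dial is turned right to 2 and stands there (value of joint dial between 0.927 and 1.167 rad), for 0.3 s.
3. back left past 12, the knob is pressed in through the gate (value of joint press above 0.0075 m and value of joint dial below 0 rad), for 0.1 s.
4. with the knob in, the dial swings the latch arm out of the keeper (value of joint press above 0.006 m and value of joint latch above 0.6 rad), for 0.1 s.
At the end, for the whole second after the job is handed in: the latch arm is swung open by at least 0.6 of its 0.8 rad, the knob has sprung up (pressed less than 3 mm) and is at rest, let go (value of joint latch above 0.6 rad and value of joint press below 0.003 m and linear speed of knob below 0.01 m/s); the robot touches nothing.
It fails at once if the knob is forced against the lock (over 25 N) (contact force between knob and chest above 25 N).
It fails at once if a thing on the lid is moved more than 30 mm (distance of any of tin, jar, candlestick from where it was at the start of the episode above 0.03 m).
It also fails if it takes over 72 s, if anything falls off the work surface, if the arm or the gripper's body presses on something with over 40 N, if the wrist force passes 120 N, or if a joint passes its speed limit or range.

ROBOT

A 6-joint arm with a two-finger parallel gripper is mounted at the origin on the work surface. World frame = base frame: x ahead of the robot, y to its left, z up, the work surface at z = 0. Lengths are in mm, angles in rad, forces in N, time in s.
With the tool pointing down it reaches from about 350 to 975 mm from the base axis. Payload 7.1 kg.
Tool frame: the origin (TCP) lies between the finger pads, 19 mm behind the fingertips; this is the grasp point; z points along the fingers, y is the line along which they close (so a half turn about z gives the same grasp; the last joint's range is limited). The gripper opens to 88 mm and grips with 3 to 60 N. Pads are 20 mm wide; open, the fingers measure 115 mm over their backs; the gripper's body (75 mm by 178 mm) begins 61 mm behind the grasp point.
Start: joints at [1.242, 0.423, 1.63, -0, 1.089, -0.019], TCP at [190.511, 595.24, 241.375] pointing down, gripper open.
Joint ranges: [-3, 3], [-0.9, 2.11], [0.09, 2.58], [-1.31, 4.45], [0.11, 2.69], [-2.54, 2.54]. Speed limits (rad/s): [2.39, 2.39, 3.01, 3.14, 3.14, 3.14].

INTERFACE

Orientations are given as a rotation vector (axis times angle).
In Python, from workcell import ctrl, get_image, close_job, finder gives the robot as it stands.
- The arm moves only by the tool servo_tool, never from a script. Its argument "deltas" is a list of rows, each a list of 2 entries, a list of its own where there are three numbers: the shift along the tool's x, y, z in mm, then the turn, a rotation vector about the tool's x, y, z in rad. A call has 1 to 5 rows; each row is the pose to reach, as a shift and turn from the pose commanded when the call began, along the tool's axes at that moment; what a row does not reach only later rows make up. A row lasts 1/12 s, in which the tool goes at most 41.7 mm and 7.16 degrees, less where a joint would pass 70% of its speed; a pose out of reach is approached as far as the arm can. A call with a gripper value outside its range is refused whole. "grip" is the closure, from -1 (fully open) to 1 (shut), so that 0 is half open, set as the call begins (left out, the last holds). The fingers move at their own pace and stop on an object; the grip force is fixed at half the most. Time passes only in rows, so rows that repeat a pose let the fingers close. It gives the time, the measured TCP pose, the force, the opening and the grip force at its end, in the units of the state.
- ctrl.get_obs(): the state, without advancing time (a new reading comes with each control period).
- get_image(name): name is "side" or "top"; returns a dict with "frame" (420x560x3 uint8, blue, green, red), "depth" (420x560 float32, mm along the optical axis (not along the pixel's ray), 0 where there is no reading), "K" (3x3 intrinsics, pixels), "pose" (4x4, takes a point from camera to world coordinates). Camera axes: x right, y down, z forward; pixel columns grow to the right and rows downward; lengths in mm; the calibration is good to about 2 mm. A picture is of the moment at which its call begins.
- close_job(): hands the job in; it is judged then, once.
Trained networks look in a picture, given as the dict that the camera call returned (one of the last four; its "shot" number tells which), for a name from the list of things; names that differ only in an ending like _2 or _b are one class to them, and where a whole thing is asked for, a point or a joint stands for the part that bears it (a point fixed in the world has none). Each returns a list of dicts, best first, with "score" (0 to 1); they miss things now and then, are a little off and sometimes report something else, mostly with a low value. They report only what shows in the picture. A call takes as long as a camera call.
- finder.search_frame(query, picture): "rect" ([centre column, centre row, width, height] as shares, 0 to 1, of the picture: columns of its width, rows of its height, round what is visible of it).
- finder.silhouettes(query, picture): "mask" (420x560 bool, what is visible of it) and "rect" ([centre column, centre row, width, height] as shares, 0 to 1, of the picture: columns of its width, rows of its height, round what is visible of it).
The state is a dict: "t": time; "qpos": joint angles; "qvel": joint speeds; "joint_torque": joint torques, N m; "ee_pos": TCP position; "orientation": TCP orientation; "ft_force": force on the tool from outside, world axes, zero at the start; "moment": the same for the moment, N m; "width": finger opening in mm; "grasp_force": force on a finger pad.
Only numpy, scipy, OpenCV 4.12 (cv2) and the standard library are available. Lean on these libraries where they do the work, as an engineer would, in place of code of your own. Each camera call takes 0.05 s, during which the arm holds its last target. There are 200 camera calls.

## Working session

There is one attempt and no reset: what is moved stays moved. The work goes in short steps, Python scripts to look and compute and a tool call to move; the robot and the scene stay as the last step left them, time stands still between calls to the robot, and variables do not carry over. Pictures are saved under pics/ and viewed, at most 10 in all, crops included, and the job is handed in when it is done.

Besides the shell and the picture viewer there is one more tool, called as name(argument=value, ...), one argument or row to a line, values as JSON. servo_tool: Moves the arm, as the interface text tells. Its arguments: {"type":"object","properties":{"deltas":{"type":"array","items":{"type":"array"}},"grip":{"type":"number"}},"required":["deltas"]}

```bash
mkdir -p pics
cat > h.py <<'E'
import numpy as np, cv2
from workcell import ctrl,get_image,close_job,finder
def pt(p,u,v,z=None):
    K=p["K"];T=p["pose"];r=np.array([(u-K[0,2])/K[0,0],(v-K[1,2])/K[1,1],1.])
    if z is None: return T[:3,:3]@(r*p["depth"][int(v),int(u)])+T[:3,3]
    d=T[:3,:3]@r; return T[:3,3]+d*(z-T[2,3])/d[2]
def proj(p,X):
    T=p["pose"];c=T[:3,:3].T@(np.array(X)-T[:3,3]);q=p["K"]@c;return q[:2]/q[2]
E
python3 - <<'E'
from h import *
np.set_printoptions(precision=1,suppress=True)
o=ctrl.get_obs();print(o)
for n in("top","side"):
    p=get_image(n);cv2.imwrite(f"pics/{n}1.png",p["frame"]);print(n,p["pose"][:3,3])
    for q in("chest","collar","knob","twelve","keeper","latch_tip","tin","jar","candlestick"):
        try:r=finder.search_frame(q,p)[:2]
        except Exception as e: print(q,e);continue
        for x in r:
            u,v=x["rect"][0]*560,x["rect"][1]*420
            print(q,round(x["score"],2),np.array([u,v,x["rect"][2]*560,x["rect"][3]*420]),pt(p,u,v))
E
```

```text
{'t': 0.0, 'qpos': array([ 1.2,  0.4,  1.6, -0. ,  1.1, -0. ]), 'qvel': array([ 0., -0.,  0.,  0.,  0.,  0.]), 'joint_torque': array([  0. , -54.5, -27.4,   0.1,   0. ,  -0. ]), 'ee_pos': array([190.3, 594.7, 240.6]), 'orientation': array([-0.5, -3.1,  0. ]), 'ft_force': array([-0.1, -0.8,  0.5]), 'moment': array([-0.,  0., -0.]), 'grasp_force': 0.0, 'width': 87.94356893652044}
top [ 369.8   11.  1008.5]
chest 0.63 [148.8 167.   38.9  31. ] [641.4 232.5 194.2]
chest 0.57 [218.9 223.7 223.4 160.1] [548.5 115.8 149.4]
collar 0.67 [220.8 224.3 228.1 166.4] [547.5 112.5 149.4]
knob 0.76 [268.  209.1  39.6  44. ] [560.   27.1 207. ]
twelve 0.89 [219.6 223.3 226.1 161.2] [549.7 114.9 147.2]
keeper 0.85 [220.  223.4 226.9 156.3] [549.2 113.8 149.3]
latch_tip 0.88 [310.9 211.   27.8  14. ] [567.5 -48.  155.7]
tin 0.87 [150.2 166.3  40.2  33.6] [642.9 230.5 193.4]
jar 0.69 [152.  255.1  37.1  30. ] [486.2 217.6 206.1]
candlestick 0.61 [207.9 158.5  30.6  31.2] [660.7 133.  178.5]
side [394.9 680.7 638.2]
chest 0.83 [246.5 296.  237.8 241.2] [559.7 221.2 150.3]
chest 0.41 [293.6 294.9  32.2  53.6] [487.2 249.6 201.3]
collar 0.89 [247.1 296.6 238.4 241.2] [559.1 220.5 148.6]
knob 0.62 [278.3 200.3  47.8  33.5] [569.   32.7 187.6]
twelve 0.65 [245.1 297.4 241.  245.3] [561.3 222.5 148.4]
keeper 0.78 [247.2 299.2 239.3 241.7] [557.1 225.7 149.3]
keeper 0.71 [179.  276.4  45.7  50.7] [641.  255.6 194.4]
tin 0.7 [181.6 276.4  44.2  51.7] [638.1 253.9 193.6]
jar 0.92 [292.2 293.8  36.1  55.4] [488.9 250.7 203.6]
candlestick 0.61 [200.9 233.6  38.5  45.7] [660.7 140.9 176.1]
```

```bash
python3 -c "
import cv2
a=cv2.imread('pics/top1.png')[130:320,90:350];cv2.imwrite('pics/t1c.png',cv2.resize(a,None,fx=3,fy=3,interpolation=2))"
```

```text
(no output)
```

View pics/t1c.png

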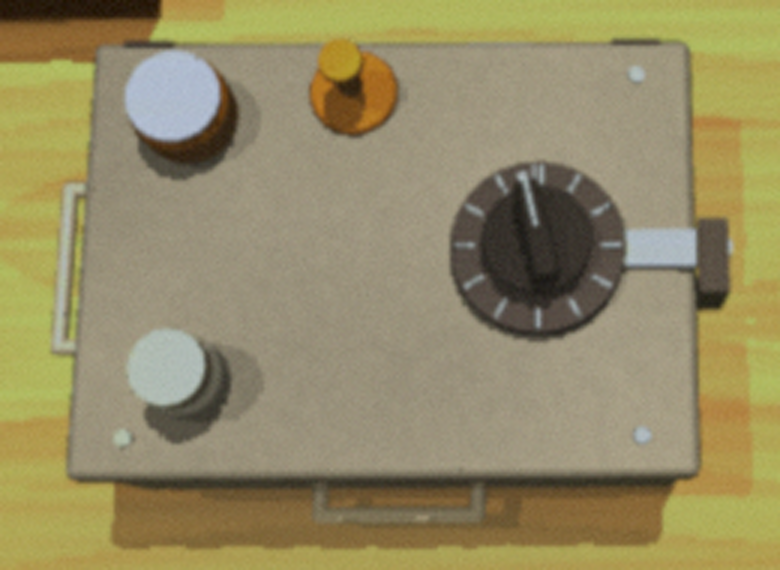

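The crop shows the dial at about crop (538,248), full image (269,213). The double mark 12 is straight up at (540,172), and the nose is slightly left of it at (522,177). The latch points right into its keeper. Tin, candlestick and jar are all well away from the dial.

Run:
```python
from h import *
from scipy.spatial.transform import Rotation as R
np.set_printoptions(precision=3,suppress=True)
P=[get_image("top") for _ in range(4)];p=P[-1]
f=np.mean([x["frame"].astype(float) for x in P],0);g=f.max(2)
# collar: dark rim fit
s=np.uint8((g<110)*255);m=np.zeros_like(s);cv2.circle(m,(269,213),33,255,-1);s&=m
s=cv2.morphologyEx(s,cv2.MORPH_CLOSE,np.ones((5,5)));s=cv2.morphologyEx(s,cv2.MORPH_OPEN,np.ones((9,9)))
c=max(cv2.findContours(s,0,1)[0],key=cv2.contourArea);W=np.array([pt(p,u,v,164)[:2] for u,v in c[:,0]])
(x,y),r=cv2.minEnclosingCircle(W.astype(np.float32));A=np.c_[2*W,np.ones(len(W))];q=np.linalg.lstsq(A,(W**2).sum(1),rcond=None)[0]
print("collar minenc",x,y,r,"fit",q[:2],np.sqrt(q[2]+q[:2]@q[:2]))
# white marks on collar & nose
C=q[:2]
for a in np.arange(0,360,3):
    pass
h=np.array([[f[int(round(v)),int(round(u))].min() for rad in(38,41,44,47) for u,v in [proj(p,[*(C+rad*np.array([np.cos(a),np.sin(a)])),164])]] for a in np.radians(np.arange(0,360,3))]).max(1)
print(h.astype(int))
# yaw from box: 4-fold phase of marks (30 deg)
a=np.radians(np.arange(0,360,3));w=h-np.median(h);w[w<0]=0
print("mark phase deg",np.degrees(np.angle((w*np.exp(12j*a)).sum()))/12)
# top of bar from depth
v,u=np.mgrid[185:235,245:295];X=np.array([pt(p,b,a_) for a_,b in zip(v.ravel(),u.ravel())])
B=X[(X[:,2]>203)&(X[:,2]<216)];print(len(B),"bar",B.mean(0));e=np.linalg.svd(B[:,:2]-B[:,:2].mean(0))[2][0];print(np.degrees(np.arctan2(e[1],e[0])))
rr=cv2.minAreaRect(B[:,:2].astype(np.float32));print(rr)
o=ctrl.get_obs();print(R.from_rotvec(o["orientation"]).as_matrix(),o["qpos"],o["ee_pos"])
cv2.imwrite("pics/k.png",cv2.resize(np.uint8(f[175:245,235:310]),None,fx=8,fy=8,interpolation=2))
```

```text
collar minenc 563.1223754882812 27.066471099853516 53.30744171142578 fit [562.999  26.885] 51.63211409210036
[128 120 109 165 160 123  67  66  93 148  97  66  66  69  68  67  68  82
 132 137  80  68  67  68  68  67  66  93 134 109  74  67  66  67  69  68
  68  84 127 136  71  67  67  69  68  68  68  70 113 140 113  72  68  70
  70  68  69  68  73 109 148 102  69  68  69  70  69  69  70  94 137 145
  81  71  72  70  71  70  70  73 105 141 114  77  74  73  72  70  69  68
  68 141 111  69  68  68  69  68  68  68 113 146 131  85  68  69  71  68
  67  72 131 117  75  65  66  67  67  71 110 148]
mark phase deg 0.03401782990439175
275 bar [565.594  26.472 208.97 ]
-167.6857983584405
((566.3248901367188, 26.559768676757812), (57.197906494140625, 13.89107608795166), 12.205668449401855)
[[-0.952  0.305 -0.   ]
 [ 0.305  0.952 -0.   ]
 [-0.    -0.    -1.   ]] [ 1.242  0.423  1.63  -0.     1.089 -0.019] [190.497 595.233 241.396]
```

View pics/k.png

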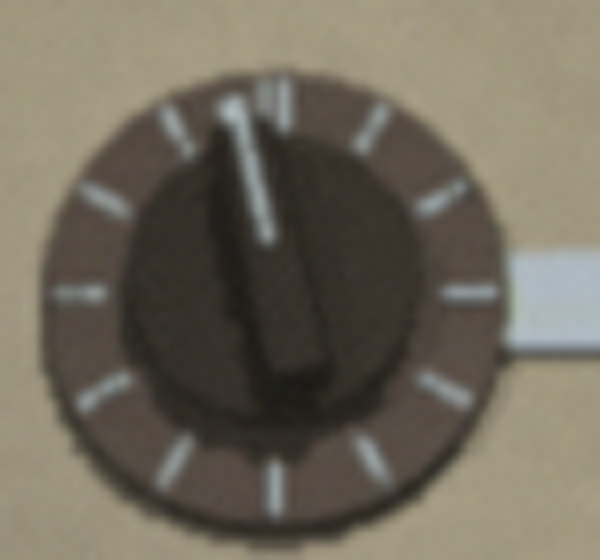

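Box yaw is about 0 and the dial axis is at about (564.5, 27). The bar is at +12° (dial ≈ -0.21). Wrist range forces a regrasp: the tool yaw is j1+90°-j6, so I'll swap the grasp by half a turn around step 2. Approaching high first.

servo_tool(
  deltas=[
    [[-26.5,-21.3,-10],[0,0,0]],
    [[-53,-42.7,-20],[0,0,0]],
    [[-79.5,-64,-30],[0,0,0]],
    [[-106,-85.4,-40],[0,0,0]],
    [[-132.5,-106.8,-50],[0,0,0]],
  ],
  grip=-1,
)

```text
t: 1.62
ee_pos: [284.7, 451.8, 291.8]
orientation: [0.484, 3.104, 0.0]
ft_force: [0.7, 0.6, 0.5]
width: 87.8
grasp_force: 0.0
```

servo_tool(
  deltas=[
    [[-26.5,-21.3,0],[0,0,0]],
    [[-53,-42.7,0],[0,0,0]],
    [[-79.5,-64,0],[0,0,0]],
    [[-106,-85.4,0],[0,0,0]],
    [[-132.5,-106.8,0],[0,0,0]],
  ],
)

```text
t: 2.03
ee_pos: [378.4, 309.6, 291.7]
orientation: [0.484, 3.104, 0.001]
ft_force: [0.3, -0.1, -0.4]
width: 87.9
grasp_force: 0.0
```

servo_tool(
  deltas=[
    [[-26.5,-21.3,0],[0,0,0]],
    [[-53,-42.7,0],[0,0,0]],
    [[-79.5,-64,0],[0,0,0]],
    [[-106,-85.4,0],[0,0,0]],
    [[-132.5,-106.8,0],[0,0,0]],
  ],
)

```text
t: 2.45
ee_pos: [472.1, 167.4, 291.6]
orientation: [0.485, 3.103, 0.0]
ft_force: [1.0, 0.2, -1.1]
width: 87.6
grasp_force: 0.0
```

servo_tool(
  deltas=[
    [[-26.5,-21.3,0],[0,0,0]],
    [[-53,-42.7,0],[0,0,0]],
    [[-79.5,-64,0],[0,0,0]],
    [[-106,-85.4,0],[0,0,0]],
    [[-132.5,-106.8,0],[0,0,0]],
  ],
)

```text
t: 2.87
ee_pos: [565.8, 25.2, 291.6]
orientation: [0.485, 3.104, 0.0]
ft_force: [0.8, 0.5, 0.0]
width: 88.0
grasp_force: 0.0
```

servo_tool(
  deltas=[
    [[0,0,0],[0,0,0.12]],
    [[0,0,0],[0,0,0.24]],
    [[0,0,0],[0,0,0.36]],
    [[0,0,0],[0,0,0.48]],
    [[0,0,0],[0,0,0.6]],
  ],
)

```text
t: 3.28
ee_pos: [565.0, 26.6, 291.3]
orientation: [-1.389, -2.818, 0.0]
ft_force: [0.2, 0.6, -0.5]
width: 87.8
grasp_force: 0.0
```

servo_tool(
  deltas=[
    [[0,0,0],[0,0,0.12]],
    [[0,0,0],[0,0,0.24]],
    [[0,0,0],[0,0,0.36]],
    [[0,0,0],[0,0,0.48]],
    [[0,0,0],[0,0,0.6]],
  ],
)

```text
t: 3.7
ee_pos: [565.0, 26.8, 291.4]
orientation: [2.159, 2.282, -0.0]
ft_force: [0.1, -0.2, 1.3]
width: 87.7
grasp_force: 0.0
```

servo_tool(
  deltas=[
    [[0,0,0],[0,0,0.12]],
    [[0,0,0],[0,0,0.24]],
    [[0,0,0],[0,0,0.36]],
    [[0,0,0],[0,0,0.48]],
    [[0,0,0],[0,0,0.6]],
  ],
)

```text
t: 4.12
ee_pos: [565.0, 26.8, 291.4]
orientation: [2.737, 1.542, 0.0]
ft_force: [0.1, -0.3, -0.3]
width: 87.6
grasp_force: 0.0
```

servo_tool(
  deltas=[
    [[0,0,0],[0,0,0.12]],
    [[0,0,0],[0,0,0.24]],
    [[0,0,0],[0,0,0.36]],
    [[0,0,0],[0,0,0.48]],
    [[0,0,0],[0,0,0.6]],
  ],
)

```text
t: 4.53
ee_pos: [565.0, 26.8, 291.4]
orientation: [3.071, 0.664, 0.0]
ft_force: [-0.3, -0.2, -0.9]
width: 88.0
grasp_force: 0.0
```

servo_tool(
  deltas=[
    [[0,0,0],[0,0,0.12]],
    [[0,0,0],[0,0,0.218]],
    [[0,0,0],[0,0,0.218]],
  ],
)

```text
t: 4.78
ee_pos: [565.1, 26.8, 291.4]
orientation: [3.124, 0.33, 0.0]
ft_force: [0.2, 0.2, -0.1]
width: 87.8
grasp_force: 0.0
```

servo_tool(
  deltas=[
    [[0,0,25],[0,0,0]],
    [[0,0,50],[0,0,0]],
    [[0,0,70],[0,0,0]],
    [[0,0,81],[0,0,0]],
    [[0,0,84],[0,0,0]],
  ],
)

```text
t: 5.2
ee_pos: [563.9, 26.8, 205.4]
orientation: [-3.123, -0.338, 0.005]
ft_force: [0.3, -0.5, -0.3]
width: 87.6
grasp_force: 0.0
```

servo_tool(
  deltas=[
    [[0,0,0],[0,0,0]],
    [[0,0,0],[0,0,0]],
    [[0,0,0],[0,0,0]],
    [[0,0,0],[0,0,0]],
    [[0,0,0],[0,0,0]],
  ],
  grip=1,
)

```text
t: 5.62
ee_pos: [565.6, 26.8, 208.3]
orientation: [3.123, 0.336, 0.003]
ft_force: [1.0, 0.0, -0.7]
width: 57.9
grasp_force: 0.0
```

servo_tool(
  deltas=[
    [[0,0,0],[0,0,0]],
    [[0,0,0],[0,0,0]],
    [[0,0,0],[0,0,0]],
    [[0,0,0],[0,0,0]],
    [[0,0,0],[0,0,0]],
  ],
)

```text
t: 6.03
ee_pos: [565.0, 26.8, 207.4]
orientation: [3.124, 0.335, -0.0]
ft_force: [-0.0, 0.4, 0.1]
width: 24.8
grasp_force: 0.0
```

Run:
```python
from h import *
np.set_printoptions(precision=3,suppress=True)
print(ctrl.get_obs())
```

```text
{'t': 6.0333, 'qpos': array([ 0.026,  0.379,  1.79 , -0.   ,  0.973,  1.383]), 'qvel': array([ 0.002,  0.002,  0.002, -0.   , -0.   , -0.001]), 'joint_torque': array([  0.001, -49.393, -24.954,   0.023,  -0.068,  -0.   ]), 'ee_pos': array([565.034,  26.79 , 207.379]), 'orientation': array([ 3.124,  0.335, -0.   ]), 'ft_force': array([-0.014,  0.354,  0.133]), 'moment': array([ 0.005,  0.149, -0.02 ]), 'grasp_force': 0.0, 'width': 24.82784551587117}
```

servo_tool(
  deltas=[
    [[0,0,0],[0,0,0]],
    [[0,0,0],[0,0,0]],
    [[0,0,0],[0,0,0]],
    [[0,0,0],[0,0,0]],
  ],
)

```text
t: 6.37
ee_pos: [565.4, 25.6, 207.5]
orientation: [3.121, 0.336, 0.001]
ft_force: [1.5, -6.3, 0.8]
width: 14.2
grasp_force: 29.9
```

Run:
```python
from h import *
np.set_printoptions(precision=3,suppress=True)
print(ctrl.get_obs())
p=get_image("top");cv2.imwrite("pics/g.png",cv2.resize(p["frame"][170:250,220:320],None,fx=6,fy=6,interpolation=2))
```

```text
{'t': 6.3667, 'qpos': array([ 0.025,  0.379,  1.789, -0.003,  0.972,  1.383]), 'qvel': array([-0.001,  0.001, -0.001,  0.002, -0.001,  0.   ]), 'joint_torque': array([  3.577, -49.141, -24.493,   1.58 ,   0.094,  -0.004]), 'ee_pos': array([565.351,  25.576, 207.475]), 'orientation': array([3.121, 0.336, 0.001]), 'ft_force': array([ 1.477, -6.279,  0.816]), 'moment': array([-1.072,  0.009, -0.056]), 'grasp_force': 29.909245669841766, 'width': 14.231342514427455}
```

servo_tool(
  deltas=[
    [[0,1.3,0],[0,0,-0.09]],
    [[0,1.3,0],[0,0,-0.18]],
    [[0,1.3,0],[0,0,-0.27]],
    [[0,1.3,0],[0,0,-0.36]],
    [[0,1.3,0],[0,0,-0.44]],
  ],
)

```text
t: 6.83
ee_pos: [565.7, 24.5, 207.4]
orientation: [2.971, 1.015, 0.0]
ft_force: [1.8, -6.1, -0.3]
width: 13.7
grasp_force: 30.0
```

servo_tool(
  deltas=[
    [[0,0,0],[0,0,-0.09]],
    [[0,0,0],[0,0,-0.18]],
    [[0,0,0],[0,0,-0.27]],
    [[0,0,0],[0,0,-0.34]],
    [[0,0,0],[0,0,-0.395]],
  ],
)

```text
t: 7.25
ee_pos: [566.2, 24.0, 207.5]
orientation: [2.713, 1.577, 0.001]
ft_force: [3.3, -8.2, -2.3]
width: 14.0
grasp_force: 30.0
```

servo_tool(
  deltas=[
    [[0,0,0],[0,0,0]],
    [[0,0,0],[0,0,0]],
    [[0,0,0],[0,0,0]],
    [[0,0,0],[0,0,0]],
    [[0,0,0],[0,0,0]],
  ],
)

```text
t: 7.67
ee_pos: [566.2, 24.0, 207.5]
orientation: [2.716, 1.572, 0.001]
ft_force: [3.2, -7.9, -2.0]
width: 13.9
grasp_force: 30.0
```

Run:
```python
from h import *
np.set_printoptions(precision=3,suppress=True)
o=ctrl.get_obs();print(o)
r=o["orientation"];print("yaw",2*np.arctan2(r[1],r[0]))
P=[get_image("top") for _ in range(1)];f=P[0]["frame"];cv2.imwrite("pics/g.png",cv2.resize(f[170:250,220:320],None,fx=6,fy=6,interpolation=2))
```

```text
{'t': 7.6667, 'qpos': array([ 0.023,  0.38 ,  1.788, -0.003,  0.971,  0.546]), 'qvel': array([-0.001, -0.001, -0.   ,  0.001, -0.001,  0.001]), 'joint_torque': array([  4.294, -50.122, -23.743,   2.046,   0.846,   0.01 ]), 'ee_pos': array([566.238,  23.986, 207.462]), 'orientation': array([2.716, 1.572, 0.001]), 'ft_force': array([ 3.182, -7.879, -1.958]), 'moment': array([-1.526, -0.396,  0.006]), 'grasp_force': 29.955685436725616, 'width': 13.887475061341355}
yaw 1.0492479187530959
```

View pics/g.png

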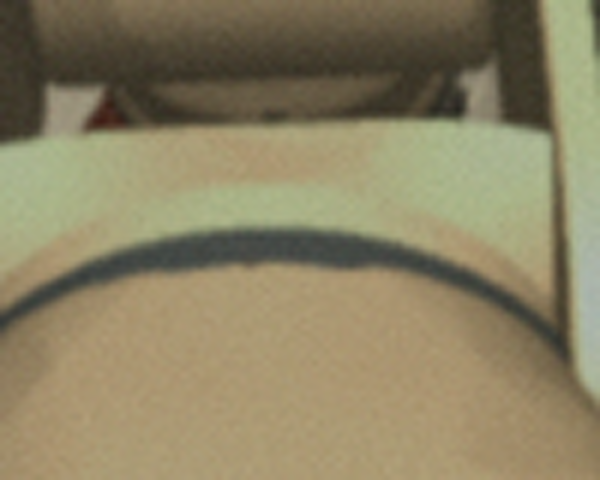

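The hand blocks the top camera, so this view only confirms the hand is over the dial. Tool yaw puts the dial at -1.049 (10), held for over 0.4 s. The forces put the axis at about (567.4, 26.0). Next: turn right to +0.5, then swap the grasp by half a turn.

servo_tool(
  deltas=[
    [[0,0,0],[0,0,0.11]],
    [[0,0,0],[0,0,0.22]],
    [[0,0,0],[0,0,0.33]],
    [[0,0,0],[0,0,0.44]],
    [[0,0,0],[0,0,0.55]],
  ],
)

```text
t: 8.13
ee_pos: [565.6, 24.7, 207.4]
orientation: [3.045, 0.767, 0.0]
ft_force: [-0.1, -2.7, 0.7]
width: 13.7
grasp_force: 30.0
```

servo_tool(
  deltas=[
    [[0,0,0],[0,0,0.11]],
    [[0,0,0],[0,0,0.22]],
    [[0,0,0],[0,0,0.33]],
    [[0,0,0],[0,0,0.44]],
    [[0,0,0],[0,0,0.55]],
  ],
)

```text
t: 8.55
ee_pos: [565.4, 25.7, 207.4]
orientation: [-3.14, 0.089, -0.0]
ft_force: [-0.2, 1.7, 0.1]
width: 14.1
grasp_force: 30.0
```

servo_tool(
  deltas=[
    [[0,0,0],[0,0,0.11]],
    [[0,0,0],[0,0,0.22]],
    [[0,0,0],[0,0,0.33]],
    [[0,0,0],[0,0,0.43]],
    [[0,0,0],[0,0,0.45]],
  ],
)

```text
t: 8.97
ee_pos: [565.6, 26.4, 207.4]
orientation: [-3.04, 0.785, -0.0]
ft_force: [0.8, 4.6, -0.3]
width: 13.9
grasp_force: 30.0
```

servo_tool(
  deltas=[
    [[0,0,0],[0,0,0]],
    [[0,0,0],[0,0,0]],
    [[0,0,0],[0,0,0]],
  ],
)

```text
t: 9.22
ee_pos: [565.6, 26.4, 207.4]
orientation: [-3.043, 0.775, -0.0]
ft_force: [1.6, 5.0, -0.5]
width: 13.7
grasp_force: 30.0
```

Run:
```python
from h import *
np.set_printoptions(precision=3,suppress=True)
o=ctrl.get_obs();print(o)
r=o["orientation"];print("yaw",2*np.arctan2(r[1],r[0]))
```

```text
{'t': 9.2167, 'qpos': array([0.025, 0.38 , 1.789, 0.002, 0.972, 2.093]), 'qvel': array([ 0.002, -0.001, -0.001, -0.001, -0.   , -0.001]), 'joint_torque': array([ -2.985, -49.461, -24.216,  -1.534,   0.414,  -0.009]), 'ee_pos': array([565.633,  26.39 , 207.421]), 'orientation': array([-3.043,  0.775, -0.   ]), 'ft_force': array([ 1.592,  5.038, -0.542]), 'moment': array([ 1.256, -0.118, -0.058]), 'grasp_force': 29.989680647850037, 'width': 13.740497199919666}
yaw 5.784370573962683
```

servo_tool(
  deltas=[
    [[0,0,0],[0,0,0]],
    [[0,0,0],[0,0,0]],
    [[0,0,0],[0,0,0]],
    [[1.8,-1.1,-15],[0,0,0]],
    [[1.8,-1.1,-35],[0,0,0]],
  ],
  grip=0,
)

```text
t: 9.63
ee_pos: [566.3, 25.3, 241.1]
orientation: [3.042, -0.778, -0.006]
ft_force: [1.1, -0.2, -0.0]
width: 42.6
grasp_force: 0.0
```

servo_tool(
  deltas=[
    [[0,0,0],[0,0,-0.12]],
    [[0,0,0],[0,0,-0.24]],
    [[0,0,0],[0,0,-0.36]],
    [[0,0,0],[0,0,-0.48]],
    [[0,0,0],[0,0,-0.6]],
  ],
)

```text
t: 10.05
ee_pos: [567.3, 25.3, 242.4]
orientation: [3.137, 0.166, -0.0]
ft_force: [0.5, -0.3, -0.5]
width: 43.7
grasp_force: 0.0
```

servo_tool(
  deltas=[
    [[0,0,0],[0,0,-0.12]],
    [[0,0,0],[0,0,-0.24]],
    [[0,0,0],[0,0,-0.36]],
    [[0,0,0],[0,0,-0.48]],
    [[0,0,0],[0,0,-0.6]],
  ],
)

```text
t: 10.47
ee_pos: [567.3, 25.3, 242.3]
orientation: [2.948, 1.085, -0.001]
ft_force: [0.3, 0.0, 0.7]
width: 43.7
grasp_force: 0.0
```

servo_tool(
  deltas=[
    [[0,0,0],[0,0,-0.12]],
    [[0,0,0],[0,0,-0.24]],
    [[0,0,0],[0,0,-0.36]],
    [[0,0,0],[0,0,-0.48]],
    [[0,0,0],[0,0,-0.6]],
  ],
)

```text
t: 10.88
ee_pos: [567.3, 25.3, 242.3]
orientation: [2.496, 1.908, -0.001]
ft_force: [0.2, 0.5, -0.5]
width: 44.1
grasp_force: 0.0
```

servo_tool(
  deltas=[
    [[0,0,0],[0,0,-0.12]],
    [[0,0,0],[0,0,-0.24]],
    [[0,0,0],[0,0,-0.36]],
    [[0,0,0],[0,0,-0.48]],
    [[0,0,0],[0,0,-0.6]],
  ],
)

```text
t: 11.3
ee_pos: [567.3, 25.3, 242.3]
orientation: [-1.82, -2.56, 0.001]
ft_force: [-0.4, 0.7, 0.0]
width: 44.1
grasp_force: 0.0
```

servo_tool(
  deltas=[
    [[0,0,0],[0,0,-0.12]],
    [[0,0,0],[0,0,-0.24]],
    [[0,0,0],[0,0,-0.36]],
    [[0,0,0],[0,0,-0.48]],
    [[0,0,0],[0,0,-0.6]],
  ],
)

```text
t: 11.72
ee_pos: [567.3, 25.3, 242.3]
orientation: [-0.982, -2.984, 0.001]
ft_force: [-0.5, 0.3, 0.4]
width: 43.8
grasp_force: 0.0
```

servo_tool(
  deltas=[
    [[0,0,0],[0,0,-0.12]],
    [[0,0,0],[0,0,-0.142]],
    [[0,0,0],[0,0,-0.142]],
  ],
)

```text
t: 11.97
ee_pos: [567.3, 25.4, 242.3]
orientation: [-0.781, -3.043, 0.0]
ft_force: [-0.1, 0.3, -0.1]
width: 43.6
grasp_force: 0.0
```

Run:
```python
from h import *
np.set_printoptions(precision=3,suppress=True)
o=ctrl.get_obs();print(o)
r=o["orientation"];print("yaw",2*np.arctan2(r[1],r[0]))
p=get_image("side");u,v=proj(p,[567,26,200]);u,v=int(u),int(v);print(u,v);cv2.imwrite("pics/s.png",cv2.resize(p["frame"][v-70:v+50,u-80:u+80],None,fx=4,fy=4,interpolation=2))
```

```text
{'t': 11.9667, 'qpos': array([ 0.024,  0.339,  1.757, -0.   ,  1.046, -1.044]), 'qvel': array([ 0.002,  0.002, -0.   ,  0.003, -0.001,  0.057]), 'joint_torque': array([ -0.005, -48.345, -26.437,   0.009,   0.075,  -0.654]), 'ee_pos': array([567.334,  25.393, 242.347]), 'orientation': array([-0.781, -3.043,  0.   ]), 'ft_force': array([-0.137,  0.333, -0.105]), 'moment': array([-0.006,  0.023,  0.042]), 'grasp_force': 0.0, 'width': 43.552386568112226}
yaw -3.643857151979843
280 192
```

View pics/s.png

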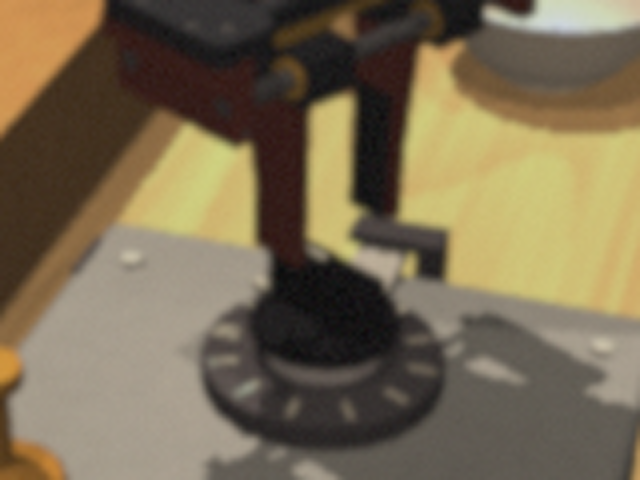

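The side view shows the hand raised over the knob at about (320,310) in the crop, with the fingers across the bar and the knob and latch undisturbed. Now lower, grip and turn right to 2.

servo_tool(
  deltas=[
    [[0,0,15],[0,0,0]],
    [[0,0,30],[0,0,0]],
    [[0,0,35],[0,0,0]],
    [[0,0,35],[0,0,0]],
    [[0,0,35],[0,0,0]],
  ],
)

```text
t: 12.43
ee_pos: [567.5, 25.6, 207.5]
orientation: [-0.78, -3.043, 0.0]
ft_force: [-0.4, 0.6, 0.4]
width: 43.6
grasp_force: 0.0
```

servo_tool(
  deltas=[
    [[0,0,0],[0,0,0]],
    [[0,0,0],[0,0,0]],
    [[0,0,0],[0,0,0]],
    [[0,0,0],[0,0,0]],
    [[0,0,0],[0,0,0]],
  ],
  grip=1,
)

```text
t: 12.85
ee_pos: [567.6, 25.6, 207.7]
orientation: [0.778, 3.043, 0.0]
ft_force: [0.4, -0.4, 0.2]
width: 14.5
grasp_force: 0.7
```

servo_tool(
  deltas=[
    [[0,0,0],[0,0,0]],
    [[0,0,0],[0,0,0]],
  ],
)

```text
t: 13.02
ee_pos: [567.6, 25.6, 207.7]
orientation: [0.778, 3.043, 0.0]
ft_force: [-0.8, -0.5, 2.5]
width: 13.9
grasp_force: 30.0
```

servo_tool(
  deltas=[
    [[0,0,0],[0,0,0.11]],
    [[0,0,0],[0,0,0.22]],
    [[0,0,0],[0,0,0.33]],
    [[0,0,0],[0,0,0.44]],
    [[0,0,0],[0,0,0.545]],
  ],
)

```text
t: 13.43
ee_pos: [567.6, 25.6, 207.7]
orientation: [1.576, 2.717, 0.0]
ft_force: [0.0, -0.8, 1.6]
width: 14.2
grasp_force: 30.0
```

servo_tool(
  deltas=[
    [[0,0,0],[0,0,0]],
    [[0,0,0],[0,0,0]],
    [[0,0,0],[0,0,0]],
    [[0,0,0],[0,0,0]],
    [[0,0,0],[0,0,0]],
  ],
)

```text
t: 13.85
ee_pos: [567.6, 25.6, 207.5]
orientation: [1.567, 2.723, 0.0]
ft_force: [0.4, -0.6, 2.1]
width: 13.6
grasp_force: 30.0
```

Run:
```python
from h import *
np.set_printoptions(precision=3,suppress=True)
o=ctrl.get_obs();print(o)
r=o["orientation"];print("yaw",2*np.arctan2(r[1],r[0]))
```

```text
{'t': 13.85, 'qpos': array([ 0.024,  0.383,  1.784, -0.   ,  0.974, -0.502]), 'qvel': array([ 0.001, -0.001, -0.001, -0.   , -0.   ,  0.007]), 'joint_torque': array([  0.095, -48.072, -23.799,   0.116,   0.166,  -0.   ]), 'ee_pos': array([567.603,  25.628, 207.458]), 'orientation': array([1.567, 2.723, 0.   ]), 'ft_force': array([ 0.398, -0.6  ,  2.107]), 'moment': array([-0.047, -0.036,  0.058]), 'grasp_force': 30.00021904706955, 'width': 13.595328072890256}
yaw 2.0971750339832735
```

Axis confirmed (forces near zero), dial at +1.044 (2), held. Back left to about +0.04, then swap the grasp back.

servo_tool(
  deltas=[
    [[0,0,0],[0,0,-0.1]],
    [[0,0,0],[0,0,-0.2]],
    [[0,0,0],[0,0,-0.3]],
    [[0,0,0],[0,0,-0.4]],
    [[0,0,0],[0,0,-0.5]],
  ],
)

```text
t: 14.27
ee_pos: [567.5, 25.6, 207.4]
orientation: [0.838, 3.028, 0.0]
ft_force: [-0.4, -0.6, 1.8]
width: 13.8
grasp_force: 30.0
```

servo_tool(
  deltas=[
    [[0,0,0],[0,0,-0.1]],
    [[0,0,0],[0,0,-0.2]],
    [[0,0,0],[0,0,-0.3]],
    [[0,0,0],[0,0,-0.4]],
    [[0,0,0],[0,0,-0.5]],
  ],
)

```text
t: 14.68
ee_pos: [567.5, 25.5, 207.4]
orientation: [0.063, 3.141, -0.0]
ft_force: [0.7, -1.3, 2.2]
width: 13.6
grasp_force: 30.0
```

servo_tool(
  deltas=[
    [[0,0,0],[0,0,0]],
    [[0,0,0],[0,0,0]],
  ],
)

```text
t: 14.85
ee_pos: [567.5, 25.5, 207.4]
orientation: [0.076, 3.141, -0.0]
ft_force: [0.6, -0.4, 2.5]
width: 13.6
grasp_force: 30.0
```

servo_tool(
  deltas=[
    [[0,0,0],[0,0,0]],
    [[0,0,0],[0,0,0]],
    [[0,0,0],[0,0,0]],
    [[0,0,-15],[0,0,0]],
    [[0,0,-35],[0,0,0]],
  ],
  grip=0,
)

```text
t: 15.27
ee_pos: [566.0, 25.7, 240.8]
orientation: [-0.073, -3.136, 0.0]
ft_force: [1.2, 0.4, -0.6]
width: 42.5
grasp_force: 0.0
```

servo_tool(
  deltas=[
    [[0,0,0],[0,0,0.12]],
    [[0,0,0],[0,0,0.24]],
    [[0,0,0],[0,0,0.36]],
    [[0,0,0],[0,0,0.48]],
    [[0,0,0],[0,0,0.6]],
  ],
)

```text
t: 15.68
ee_pos: [567.2, 25.7, 242.2]
orientation: [-1.007, -2.975, 0.0]
ft_force: [-0.4, 0.1, 0.6]
width: 44.0
grasp_force: 0.0
```

servo_tool(
  deltas=[
    [[0,0,0],[0,0,0.12]],
    [[0,0,0],[0,0,0.24]],
    [[0,0,0],[0,0,0.36]],
    [[0,0,0],[0,0,0.48]],
    [[0,0,0],[0,0,0.6]],
  ],
)

```text
t: 16.1
ee_pos: [567.2, 25.7, 242.1]
orientation: [-1.841, -2.545, 0.0]
ft_force: [-0.8, 0.2, -0.1]
width: 43.8
grasp_force: 0.0
```

servo_tool(
  deltas=[
    [[0,0,0],[0,0,0.12]],
    [[0,0,0],[0,0,0.24]],
    [[0,0,0],[0,0,0.36]],
    [[0,0,0],[0,0,0.48]],
    [[0,0,0],[0,0,0.6]],
  ],
)

```text
t: 16.52
ee_pos: [567.2, 25.7, 242.1]
orientation: [-2.511, -1.887, 0.001]
ft_force: [0.5, -1.2, -0.2]
width: 43.5
grasp_force: 0.0
```

servo_tool(
  deltas=[
    [[0,0,0],[0,0,0.12]],
    [[0,0,0],[0,0,0.24]],
    [[0,0,0],[0,0,0.36]],
    [[0,0,0],[0,0,0.48]],
    [[0,0,0],[0,0,0.6]],
  ],
)

```text
t: 16.93
ee_pos: [567.2, 25.7, 242.1]
orientation: [-2.957, -1.061, 0.001]
ft_force: [-0.0, -0.9, -0.3]
width: 44.1
grasp_force: 0.0
```

servo_tool(
  deltas=[
    [[0,0,0],[0,0,0.12]],
    [[0,0,0],[0,0,0.24]],
    [[0,0,0],[0,0,0.36]],
    [[0,0,0],[0,0,0.48]],
    [[0,0,0],[0,0,0.6]],
  ],
)

```text
t: 17.35
ee_pos: [567.2, 25.7, 242.1]
orientation: [-3.138, -0.14, 0.001]
ft_force: [0.6, -0.4, 0.4]
width: 43.7
grasp_force: 0.0
```

servo_tool(
  deltas=[
    [[0,0,0],[0,0,0.12]],
    [[0,0,0],[0,0,0.142]],
    [[0,0,0],[0,0,0.142]],
  ],
)

```text
t: 17.6
ee_pos: [567.3, 25.7, 242.2]
orientation: [-3.141, 0.07, 0.001]
ft_force: [0.6, -0.6, -1.0]
width: 44.0
grasp_force: 0.0
```

Run:
```python
from h import *
np.set_printoptions(precision=3,suppress=True)
o=ctrl.get_obs();print(o)
r=o["orientation"];print("yaw",2*np.arctan2(r[1],r[0]))
p=get_image("side");u,v=280,192;cv2.imwrite("pics/s2.png",cv2.resize(p["frame"][v-70:v+50,u-80:u+80],None,fx=4,fy=4,interpolation=2))
```

```text
{'t': 17.6, 'qpos': array([0.024, 0.339, 1.757, 0.   , 1.046, 1.64 ]), 'qvel': array([-0.001,  0.   , -0.002, -0.   ,  0.   , -0.056]), 'joint_torque': array([ -0.015, -48.499, -26.583,   0.009,  -0.072,   0.654]), 'ee_pos': array([567.254,  25.671, 242.19 ]), 'orientation': array([-3.141,  0.07 ,  0.001]), 'ft_force': array([ 0.638, -0.565, -1.049]), 'moment': array([0.043, 0.146, 0.006]), 'grasp_force': 0.0, 'width': 44.00799450330471}
yaw 6.238332520254889
```

View pics/s2.png

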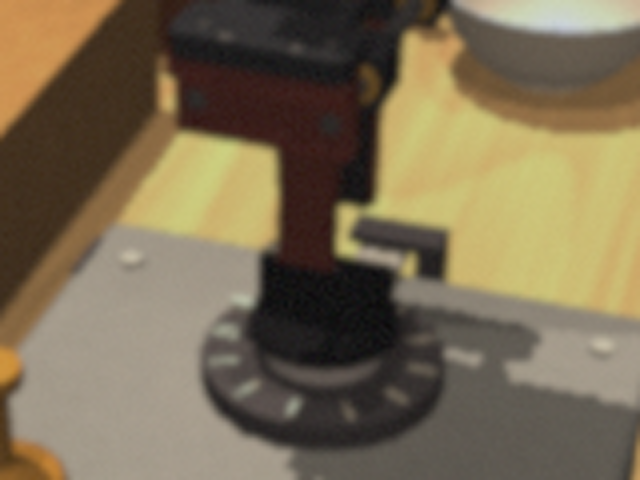

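The side view shows the bar (crop 325,300) lined up with the raised hand. Lower, grip, turn just past 12, then press in small steps.

servo_tool(
  deltas=[
    [[0,0,15],[0,0,0]],
    [[0,0,30],[0,0,0]],
    [[0,0,35],[0,0,0]],
    [[0,0,35],[0,0,0]],
    [[0,0,35],[0,0,0]],
  ],
)

```text
t: 18.07
ee_pos: [567.5, 25.6, 207.5]
orientation: [3.141, -0.071, -0.001]
ft_force: [0.8, 0.2, -0.1]
width: 43.8
grasp_force: 0.0
```

servo_tool(
  deltas=[
    [[0,0,0],[0,0,0]],
    [[0,0,0],[0,0,0]],
    [[0,0,0],[0,0,0]],
    [[0,0,0],[0,0,0]],
    [[0,0,0],[0,0,0]],
  ],
  grip=1,
)

```text
t: 18.48
ee_pos: [567.6, 25.6, 207.7]
orientation: [3.141, -0.072, 0.001]
ft_force: [-0.4, -1.4, 0.7]
width: 13.9
grasp_force: 0.9
```

servo_tool(
  deltas=[
    [[0,0,0],[0,0,0]],
    [[0,0,0],[0,0,0]],
    [[0,0,0],[0,0,-0.04]],
    [[0,0,0],[0,0,-0.08]],
    [[0,0,0],[0,0,-0.08]],
  ],
)

```text
t: 18.9
ee_pos: [567.6, 25.5, 207.7]
orientation: [3.141, 0.055, 0.001]
ft_force: [-0.5, -0.9, 2.7]
width: 13.7
grasp_force: 30.0
```

servo_tool(
  deltas=[
    [[0,0,0.7],[0,0,0]],
    [[0,0,1.3],[0,0,0]],
    [[0,0,2],[0,0,0]],
    [[0,0,2],[0,0,0]],
    [[0,0,2],[0,0,0]],
  ],
)

```text
t: 19.32
ee_pos: [567.6, 25.5, 205.5]
orientation: [3.141, 0.053, 0.001]
ft_force: [-0.5, -2.4, 4.3]
width: 13.8
grasp_force: 30.0
```

servo_tool(
  deltas=[
    [[0,0,0.5],[0,0,0]],
    [[0,0,1],[0,0,0]],
    [[0,0,1],[0,0,0]],
  ],
)

```text
t: 19.57
ee_pos: [567.6, 25.5, 204.6]
orientation: [3.141, 0.053, 0.001]
ft_force: [-1.4, -2.2, 6.2]
width: 13.9
grasp_force: 30.0
```

servo_tool(
  deltas=[
    [[0,0,0.5],[0,0,0]],
    [[0,0,1],[0,0,0]],
    [[0,0,1],[0,0,0]],
  ],
)

```text
t: 19.82
ee_pos: [567.6, 25.5, 203.8]
orientation: [3.141, 0.053, 0.001]
ft_force: [-2.0, -1.8, 7.7]
width: 13.9
grasp_force: 30.0
```

Run:
```python
from h import *
np.set_printoptions(precision=3,suppress=True)
o=ctrl.get_obs();print(o)
r=o["orientation"];print("yaw",2*np.arctan2(r[1],r[0]))
```

```text
{'t': 19.8167, 'qpos': array([ 0.024,  0.387,  1.787, -0.   ,  0.967,  1.561]), 'qvel': array([-0.002, -0.003,  0.   , -0.001,  0.004,  0.001]), 'joint_torque': array([  1.255, -45.311, -23.003,   0.612,  -0.568,  -0.003]), 'ee_pos': array([567.588,  25.519, 203.8  ]), 'orientation': array([3.141, 0.053, 0.001]), 'ft_force': array([-1.959, -1.802,  7.725]), 'moment': array([-0.396,  0.421, -0.038]), 'grasp_force': 30.002962052822113, 'width': 13.936038374181521}
yaw 0.03371058333430458
```

Pressed about 3.7 mm with 7.7 N. Feeling left in 0.025 rad steps, three per batch, so the pin can't overrun the gate's 0.1 rad window.

servo_tool(
  deltas=[
    [[0,0,0.4],[0,0,-0.025]],
    [[0,0,0.4],[0,0,-0.025]],
  ],
)

```text
t: 19.98
ee_pos: [567.6, 25.5, 203.5]
orientation: [3.14, 0.094, 0.001]
ft_force: [-2.0, -2.4, 7.4]
width: 13.8
grasp_force: 30.0
```

servo_tool(
  deltas=[
    [[0,0,0],[0,0,-0.025]],
    [[0,0,0],[0,0,-0.025]],
  ],
)

```text
t: 20.15
ee_pos: [567.6, 25.5, 203.6]
orientation: [3.139, 0.133, 0.001]
ft_force: [-2.1, -2.0, 8.3]
width: 13.5
grasp_force: 30.0
```

servo_tool(
  deltas=[
    [[0,0,0],[0,0,-0.025]],
    [[0,0,0],[0,0,-0.025]],
  ],
)

```text
t: 20.32
ee_pos: [567.6, 25.5, 203.6]
orientation: [3.137, 0.172, 0.001]
ft_force: [-0.9, -2.5, 7.5]
width: 13.6
grasp_force: 30.0
```

servo_tool(
  deltas=[
    [[0,0,0],[0,0,-0.025]],
    [[0,0,0],[0,0,-0.025]],
  ],
)

```text
t: 20.48
ee_pos: [567.6, 25.5, 203.6]
orientation: [3.134, 0.212, 0.001]
ft_force: [-2.8, -2.9, 7.3]
width: 14.1
grasp_force: 30.0
```

servo_tool(
  deltas=[
    [[0,0,0],[0,0,-0.025]],
    [[0,0,0],[0,0,-0.025]],
  ],
)

```text
t: 20.65
ee_pos: [567.6, 25.5, 203.5]
orientation: [3.131, 0.251, 0.001]
ft_force: [-2.0, -2.4, 8.7]
width: 13.8
grasp_force: 30.0
```

servo_tool(
  deltas=[
    [[0,0,0],[0,0,-0.025]],
    [[0,0,0],[0,0,-0.025]],
  ],
)

```text
t: 20.82
ee_pos: [567.6, 25.5, 203.5]
orientation: [3.128, 0.29, 0.001]
ft_force: [-1.9, -2.9, 8.1]
width: 13.8
grasp_force: 30.0
```

servo_tool(
  deltas=[
    [[0,0,0],[0,0,-0.025]],
    [[0,0,0],[0,0,-0.025]],
  ],
)

```text
t: 20.98
ee_pos: [567.6, 25.5, 203.5]
orientation: [3.124, 0.329, 0.001]
ft_force: [-0.9, -2.1, 6.9]
width: 14.0
grasp_force: 30.0
```

servo_tool(
  deltas=[
    [[0,0,0],[0,0,-0.025]],
    [[0,0,0],[0,0,-0.025]],
  ],
)

```text
t: 21.15
ee_pos: [567.5, 25.5, 203.1]
orientation: [3.12, 0.368, 0.001]
ft_force: [0.3, -1.5, 3.2]
width: 14.0
grasp_force: 30.0
```

servo_tool(
  deltas=[
    [[0,0,0],[0,0,-0.025]],
    [[0,0,0],[0,0,-0.025]],
  ],
)

```text
t: 21.32
ee_pos: [567.6, 25.5, 203.0]
orientation: [3.115, 0.407, 0.001]
ft_force: [0.5, -2.4, 3.6]
width: 13.9
grasp_force: 30.0
```

Push back fell from about 8 N to 3.2 N at bar 0.235 rad, so the pin is over the gate. Pressing in gently.

servo_tool(
  deltas=[
    [[0,0,0.5],[0,0,0]],
    [[0,0,1],[0,0,0]],
    [[0,0,1.5],[0,0,0]],
    [[0,0,1.5],[0,0,0]],
  ],
)

```text
t: 21.65
ee_pos: [567.6, 25.5, 201.4]
orientation: [3.115, 0.405, 0.0]
ft_force: [0.6, -3.3, 3.1]
width: 13.8
grasp_force: 30.0
```

Run:
```python
from h import *
np.set_printoptions(precision=3,suppress=True)
o=ctrl.get_obs();print(o)
```

```text
{'t': 21.65, 'qpos': array([ 0.024,  0.391,  1.789, -0.   ,  0.962,  1.336]), 'qvel': array([-0.002,  0.   ,  0.001, -0.001,  0.003, -0.002]), 'joint_torque': array([  1.785, -47.462, -22.881,   0.89 ,   0.135,   0.024]), 'ee_pos': array([567.556,  25.543, 201.402]), 'orientation': array([3.115, 0.405, 0.   ]), 'ft_force': array([ 0.65 , -3.31 ,  3.104]), 'moment': array([-0.618, -0.036,  0.002]), 'grasp_force': 30.002387166023254, 'width': 13.772234969332196}
```

Depth is past 6 mm with only 3 N. Continuing.

servo_tool(
  deltas=[
    [[0,0,0.7],[0,0,0]],
    [[0,0,1.4],[0,0,0]],
    [[0,0,2],[0,0,0]],
    [[0,0,2],[0,0,0]],
  ],
)

```text
t: 21.98
ee_pos: [567.5, 25.6, 199.4]
orientation: [3.115, 0.405, 0.0]
ft_force: [0.9, -3.6, 4.6]
width: 13.8
grasp_force: 30.0
```

servo_tool(
  deltas=[
    [[0,0,0.7],[0,0,0]],
    [[0,0,1.4],[0,0,0]],
    [[0,0,2],[0,0,0]],
    [[0,0,2],[0,0,0]],
  ],
)

```text
t: 22.32
ee_pos: [567.5, 25.6, 197.5]
orientation: [3.115, 0.405, 0.0]
ft_force: [1.9, -3.4, 4.6]
width: 13.8
grasp_force: 30.0
```

servo_tool(
  deltas=[
    [[0,0,0.3],[0,0,-0.04]],
    [[0,0,0.3],[0,0,-0.08]],
    [[0,0,0.3],[0,0,-0.12]],
    [[0,0,0.3],[0,0,-0.16]],
    [[0,0,0.3],[0,0,-0.2]],
  ],
)

```text
t: 22.73
ee_pos: [567.6, 25.5, 197.2]
orientation: [3.059, 0.717, 0.0]
ft_force: [1.8, -5.4, 5.0]
width: 13.7
grasp_force: 30.0
```

Run:
```python
from h import *
o=ctrl.get_obs();r=o["orientation"];print(o["moment"],o["ft_force"],"yaw",2*np.arctan2(r[1],r[0]))
```

```text
[-0.90154771 -0.0768303  -0.10726692] [ 1.80366844 -5.41165851  4.95997698] yaw 0.4604495444825121
```

servo_tool(
  deltas=[
    [[0,0,0],[0,0,-0.04]],
    [[0,0,0],[0,0,-0.08]],
    [[0,0,0],[0,0,-0.12]],
    [[0,0,0],[0,0,-0.16]],
    [[0,0,0],[0,0,-0.2]],
  ],
)

```text
t: 23.15
ee_pos: [567.6, 25.5, 197.3]
orientation: [2.972, 1.019, 0.001]
ft_force: [1.4, -4.7, 4.9]
width: 14.1
grasp_force: 30.0
```

Run:
```python
from h import *
o=ctrl.get_obs();r=o["orientation"];print(o["moment"],o["ft_force"],"yaw",2*np.arctan2(r[1],r[0]))
```

```text
[-0.92768514 -0.15519299 -0.13075603] [ 1.35437118 -4.67984983  4.89389243] yaw 0.6604176874406505
```

servo_tool(
  deltas=[
    [[0,0,0],[0,0,-0.04]],
    [[0,0,0],[0,0,-0.08]],
    [[0,0,0],[0,0,-0.12]],
    [[0,0,0],[0,0,-0.16]],
    [[0,0,0],[0,0,-0.2]],
  ],
)

```text
t: 23.57
ee_pos: [567.6, 25.5, 197.3]
orientation: [2.855, 1.31, 0.001]
ft_force: [1.6, -5.0, 5.3]
width: 13.5
grasp_force: 30.0
```

Run:
```python
from h import *
o=ctrl.get_obs();r=o["orientation"];print(o["moment"],o["ft_force"],"yaw",2*np.arctan2(r[1],r[0]))
p=get_image("top");cv2.imwrite("pics/l1.png",cv2.resize(p["frame"][150:270,220:350],None,fx=4,fy=4,interpolation=2))
```

```text
[-0.90960711 -0.10442783 -0.15090837] [ 1.64350642 -4.98609994  5.33471929] yaw 0.8604792058330041
```

View pics/l1.png

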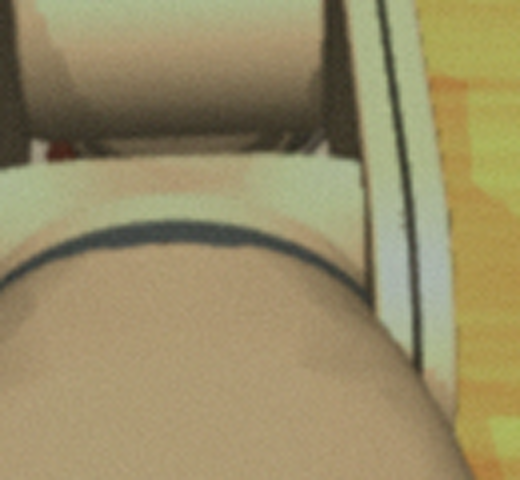

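The arm blocks the top view, but the steady 0.13 N m says the latch is being carried. Going on with small steps.

servo_tool(
  deltas=[
    [[0,0,0],[0,0,-0.04]],
    [[0,0,0],[0,0,-0.08]],
    [[0,0,0],[0,0,-0.12]],
  ],
)

```text
t: 23.87
ee_pos: [567.6, 25.5, 197.3]
orientation: [2.772, 1.478, 0.001]
ft_force: [1.4, -5.0, 4.6]
width: 13.8
grasp_force: 30.0
```

Run:
```python
from h import *
o=ctrl.get_obs();r=o["orientation"];print(o["moment"],o["ft_force"],"yaw",2*np.arctan2(r[1],r[0]))
p=get_image("side")
f=p["frame"].copy();b=p["frame"]
for L in(0.5,0.6,0.7,0.8):
    a=-np.pi/2+L;q=proj(p,[567.5+115*np.cos(a),25.6+115*np.sin(a),153]);print(L,q)
u,v=250,180;cv2.imwrite("pics/l2.png",cv2.resize(b[120:240,180:340],None,fx=4.8,fy=4.8,interpolation=2))
```

```text
[-0.9665665  -0.16682071 -0.2100953 ] [ 1.404557   -4.97534438  4.62260671] yaw 0.9795284753389465
0.5 [266.36068522 180.23678228]
0.6 [260.43783101 180.96226316]
0.7 [254.65116976 182.00284315]
0.8 [249.04397675 183.35462685]
```

View pics/l2.png

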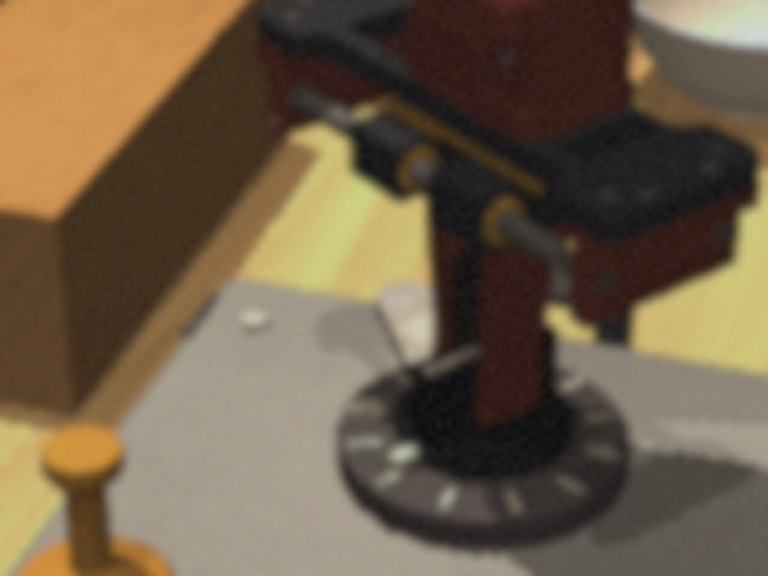

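The side view shows the latch out of the keeper with its tip's left corner at crop (380,295), full (259,181). That puts the latch at about 0.53 rad, so I'll turn about 0.2 more.

servo_tool(
  deltas=[
    [[0,0,0],[0,0,-0.04]],
    [[0,0,0],[0,0,-0.08]],
    [[0,0,0],[0,0,-0.12]],
    [[0,0,0],[0,0,-0.12]],
  ],
)

```text
t: 24.25
ee_pos: [567.6, 25.5, 197.3]
orientation: [2.679, 1.64, 0.0]
ft_force: [1.3, -5.1, 5.4]
width: 14.0
grasp_force: 30.0
```

Run:
```python
from h import *
o=ctrl.get_obs();r=o["orientation"];print(o["moment"],o["ft_force"],"yaw",2*np.arctan2(r[1],r[0]))
```

```text
[-0.93519494 -0.15617969 -0.06239293] [ 1.32134155 -5.07221584  5.44426016] yaw 1.0986345098958334
```

servo_tool(
  deltas=[
    [[0,0,0],[0,0,-0.03]],
    [[0,0,0],[0,0,-0.06]],
    [[0,0,0],[0,0,-0.08]],
    [[0,0,0],[0,0,-0.08]],
  ],
)

```text
t: 24.58
ee_pos: [567.6, 25.5, 197.3]
orientation: [2.613, 1.744, 0.0]
ft_force: [2.2, -4.2, 4.8]
width: 14.2
grasp_force: 30.0
```

Run:
```python
from h import *
o=ctrl.get_obs();r=o["orientation"];print(o["moment"],o["ft_force"],"yaw",2*np.arctan2(r[1],r[0]))
p=get_image("side")
cv2.imwrite("pics/l3.png",cv2.resize(p["frame"][160:220,220:320],None,fx=7,fy=7,interpolation=2))
```

```text
[-1.01286587 -0.22539871 -0.01848133] [ 2.20732754 -4.24879598  4.80899513] yaw 1.1772528224873673
```

View pics/l3.png

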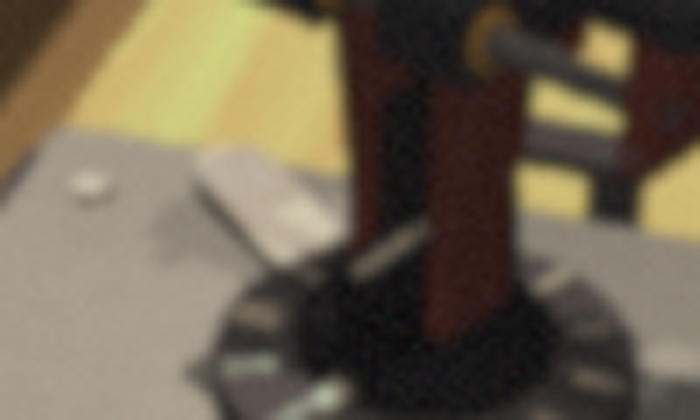

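The side view shows the latch tip's corners at (248,184) and (254,181), so the latch is at about 0.76 rad, nearly fully open. Let the knob up under control, open, and leave.

servo_tool(
  deltas=[
    [[0,0,-2.5],[0,0,0]],
    [[0,0,-5],[0,0,0]],
    [[0,0,-7.5],[0,0,0]],
    [[0,0,-10],[0,0,0]],
    [[0,0,-10],[0,0,0]],
  ],
)

```text
t: 25.05
ee_pos: [567.6, 25.6, 207.3]
orientation: [2.613, 1.743, 0.0]
ft_force: [2.8, -3.9, 2.4]
width: 13.9
grasp_force: 30.0
```

servo_tool(
  deltas=[
    [[0,0,0],[0,0,0]],
    [[0,0,0],[0,0,0]],
    [[0,0,0],[0,0,0]],
    [[0,0,0],[0,0,0]],
    [[0,0,-5],[0,0,0]],
  ],
  grip=0,
)

```text
t: 25.47
ee_pos: [566.4, 25.9, 211.1]
orientation: [-2.61, -1.745, 0.003]
ft_force: [0.0, 0.6, -0.3]
width: 42.4
grasp_force: 0.0
```

servo_tool(
  deltas=[
    [[0,0,-20],[0,0,0]],
    [[0,0,-50],[0,0,0]],
    [[0,0,-80],[0,0,0]],
    [[0,0,-100],[0,0,0]],
    [[0,0,-100],[0,0,0]],
  ],
)

```text
t: 25.88
ee_pos: [569.6, 25.9, 317.2]
orientation: [2.608, 1.744, 0.011]
ft_force: [1.1, 1.0, 0.9]
width: 43.7
grasp_force: 0.0
```

Run:
```python
from h import *
p=get_image("side");print(ctrl.get_obs()["ft_force"])
cv2.imwrite("pics/end.png",cv2.resize(p["frame"][120:280,160:340],None,fx=3.7,fy=3.7,interpolation=2))
```

```text
[-0.09197026  0.38868332 -0.01869114]
```

View pics/end.png

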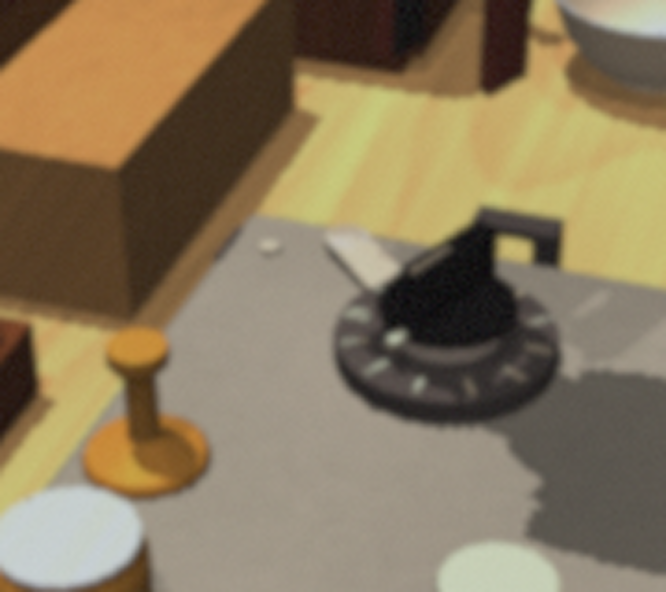

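The picture shows the latch open (tip at 345,240), the knob up at (450,300), the hand clear, and the tin, jar and candlestick standing.

```bash
python3 -c "
from workcell import close_job
print(close_job())"
```

```text
the job is handed in; nothing more can be done
None
```

The strongbox is unlocked and the job handed in: the last picture shows the latch swung open (about 0.76 of 0.8 rad), the knob sprung up, the hand clear and the tin, jar and candlestick still standing; no verdict came back from the judging.

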